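# Clamp the lid of a food transport pan

## Task

Close the small steel food pan so that it can go out on the trolley: with a finger push its clamp strap, which leans back open, up and over until it lies across the lid, then push the red cam lever over and fully down on top of the strap so that it presses the lid tight. Only push with the fingers: do not lift, tip or shove the pan, and leave the things standing round it where they are.

Things in the scene. Friction and masses are not known exactly. Their poses are not given: they have to be found in the camera images.
- pan: Steel food pan, 176 (x) by 162 mm (y) over the rim, rim top 100 mm, lid top 112 mm above the bench; loose, about 2.8 kg with lid and clamp. Origin: centre of its underside, z up. Strap hinge at the middle of the +y side, cam lever at the middle of the -y side; both swing in the pan's y-z plane, x = 0.
- strap (a joint): Clamp strap about its hinge (pan frame y +94, z 118 mm; axis along pan x). 0: flat, resting on the lid, pointing to pan -y; pi/2: upright; more: leaning back out over the +y side (stop 2.25); about -0.03 when clamped. The hinge is stiff (0.14 N m, 1 to 2 N at 140 mm): the strap stays wherever it is left and must be pushed all the way down.
- lever (a joint): Cam lever about its pivot (pan frame y -100, z 130 mm; axis along pan x). 0: open, handle leaning out over the -y side, 52 deg above horizontal; 0.66: upright; 2.23 (stop): fully down, handle level above the strap, pointing to pan +y. Stiff (0.12 N m), stays where left; the last third presses the strap and takes up to 8 N. From about 0.45 on, its nose blocks the strap from going down.
- lid (a joint): How far the lid is pressed down into its seal, m. 0: resting free; about 0.0025 when clamped.
- strap_hinge (a point): The strap's hinge axis, mid-width.
- strap_end (a point): Free end of the strap, mid-width, 186 mm from the hinge. The strap is a steel bar 26 mm wide and 4 mm thick, with a black rubber shoe 28 mm wide, 21 mm long and 6 mm thick at this end and a rubber foot 34 mm across on its underside half-way along. The end rises by up to 30 mm while the strap is pushed upright.
- lever_pivot (a point): The cam lever's pivot axis, mid-width.
- lever_end (a point): Free end of the lever's red handle, 100 mm from the pivot. The handle is 22 mm wide and 10 mm thick, red from 22 mm to 100 mm from the pivot. This end rises by about 20 mm while the handle is pushed upright.
- spice_jar_1: Bystander: spice jar with red cap, 45 mm across, 106 mm tall, loose; leave it alone. Origin: centre of its underside.
- spice_jar_2: Bystander: spice jar with dark cap, 44 mm across, 96 mm tall, loose; leave it alone. Origin: centre of its underside.
- mill_1: Bystander: salt shaker with grey top, 44 mm across, 90 mm tall, loose; leave it alone. Origin: centre of its underside.
- kitchen_timer: Bystander: round white wind-up timer with a red bar, 72 mm across, 46 mm tall, loose; leave it alone. Origin: centre of its underside.
- tin_1: Bystander: food tin, 57 mm across, 72 mm tall, loose; leave it alone. Origin: centre of its underside.
- food_tub_1: Bystander: plastic tub with white lid, 99 x 139 x 60 mm, loose; leave it alone. Origin: centre of its underside.

How it is judged:
On the way, in this order (a step that is already met when the one before it is completed fails the run):
1. the strap lies across the lid while the cam lever is still open (value of joint strap below 0.06 rad and value of joint lever below 0.6 rad), for 0.2 s.
2. the cam lever is fully down on the strap and the lid pressed into its seal (value of joint lever above 2.1 rad and value of joint lid above 0.0012 m), for 0.2 s.
At the end, for the whole second after the job is handed in: The strap lies clamped across the lid (angle below 0.01), the cam lever is down (angle above 2.1 of 2.23), the lid is pressed at least 1.2 mm into its seal; the pan stands level and at rest within 40 mm of where it stood, and every bystander within 40 mm of its place (all of step 2 and value of joint strap below 0.01 rad and distance of each of pan, spice_jar_1, spice_jar_2, mill_1, kitchen_timer, tin_1, food_tub_1 from where it was at the start of the episode below 0.04 m and angle between pan's own z axis and vertical below 0.05 rad and linear speed of pan below 0.02 m/s); the robot touches nothing.
It fails at once if the cam lever is pushed over while the strap is still open (value of joint lever above 1 rad and value of joint strap above 0.3 rad).
It fails at once if the pan is lifted or tipped (height (world z) of pan above 0.012 m or angle between pan's own z axis and vertical above 0.12 rad).
It fails at once if the pan is shoved more than 40 mm (distance of pan from where it was at the start of the episode above 0.04 m).
It fails at once if a bystander is moved or lifted more than 40 mm (distance of any of spice_jar_1, spice_jar_2, mill_1, kitchen_timer, tin_1, food_tub_1 from where it was at the start of the episode above 0.04 m).
It also fails if it takes over 54 s, if anything falls off the work surface, if the arm or the gripper's body presses on something with over 40 N, if the wrist force passes 120 N, or if a joint passes its speed limit or range.

## Robot

A 7-joint arm with a two-finger parallel gripper is mounted at the origin on a cart in front of the work surface, level with it; the furniture and walls round the work are solid. World frame = base frame: x ahead of the robot, y to its left, z up, the work surface at z = 0. Lengths are in m, angles in rad, forces in N, time in s.
With the tool pointing down it reaches from about 0.425 to 0.875 m from the base axis. Payload 4.7 kg.
Tool frame: the origin (TCP) lies midway between the tips of the shut fingers; the grasp point (between the pads) lies ctrl.grasp_offset behind it (ctrl.grasp_offset is the distance from the TCP to the grasp point, in m); z points along the fingers, y is the line along which they close (so a half turn about z gives the same grasp; the last joint's range is limited). The gripper opens to 87 mm and grips with 3 to 60 N. Pads are 19 mm wide; open, the fingers measure 117 mm over their backs; the gripper's body (75 mm by 190 mm) begins 51 mm behind the grasp point.
Start: joints at [1.308, 0.321, -0.07, 1.45, 0.023, 1.371, -0.057], TCP at [0.178, -0.625, 0.223] pointing down, gripper open.
Joint ranges: [-2.86, 2.86], [-0.3, 2.09], [-1.38, 1.24], [0.06, 2.45], [-1.56, 4.7], [0.09, 2.05], [-2.69, 2.69]. Speed limits (rad/s): [2.57, 2.57, 3.14, 3.14, 3.14, 3.14, 3.14].

## Interface

Orientations are given as a rotation vector (axis times angle).
In Python, from bench import ctrl gives the robot as it stands. The module is installed in compiled form; this text tells all that it offers.
- The arm moves only by the tool jog_arm, never from a script. Its argument "moves" is one flat list of numbers, 7 for each row, row after row: the shift along the tool's x, y, z in units of 30 cm (1.0 is 30 cm), then the turn, a rotation vector about the tool's x, y, z in units of 60 degrees (1.0 is 60 degrees), then the gripper's target within -1 to 1 (fully open at 1, half-way at 0, shut at -1). In form: [x, y, z, wx, wy, wz, fingers, x, y, z, wx, wy, wz, fingers, ...]. A call has exactly 8 rows; each row is the pose to reach, as a shift and turn from the pose commanded when the call began, along the tool's axes at that moment; what a row does not reach only later rows make up. A row lasts 1/8 s, in which the tool goes at most 62.5 mm and 10.7 degrees, less where a joint would pass 70% of its speed; a pose out of reach is approached as far as the arm can. A call with a number of a shift or a turn outside -1 to 1 is refused whole. A call with a gripper value outside its range is refused whole. The fingers move at their own pace and stop on an object; "newtons" is the grip in N (left out, the last holds). Time passes only in rows, so rows that repeat a pose let the fingers close, or fill a call up. It gives the time, the measured TCP pose, the force, the opening and the grip force at its end, in the units of the state.
- ctrl.get_state(): the state, without advancing time (a new reading comes with each control period).
- ctrl.get_image(name): name is "scene" or "top"; returns a dict with "pixels" (384x512x3 uint8, red, green, blue), "fx", "fy", "cx", "cy" (pixels), "dist" ([k1, k2, p1, p2, k3] as OpenCV has them; the pictures are not rectified), "xyz" and "rotation" of the camera in the world. Camera axes: x right, y up, looking along -z (the intrinsics and any distortion apply to the point x, -y, -z); pixel columns grow to the right and rows downward; lengths in m; the calibration is good to about 2 mm. A picture is of the moment at which its call begins. There is no depth.
- ctrl.close_job(): hands the job in; it is judged then, once.
The state is a dict: "time": time; "joint_positions": joint angles; "qd": joint speeds; "joint_torque": joint torques, N m; "position": TCP position; "tool_rot": TCP orientation; "ft_force": force on the tool from outside, world axes, zero at the start; "torque": the same for the moment, N m; "grip_width": opening from 0.0 (shut) to 1.0 (fully open); "grip_force": force on a finger pad.
Only numpy, scipy, OpenCV 4.12 (cv2) and the standard library are available. Lean on these libraries where they do the work, as an engineer would, in place of code of your own. Each camera call takes 0.05 s, during which the arm holds its last target. There are 200 camera calls.

## Working session

There is one attempt and no reset: what is moved stays moved. The work goes in short steps, Python scripts to look and compute and a tool call to move; the robot and the scene stay as the last step left them, time stands still between calls to the robot, and variables do not carry over. Pictures are saved under pics/ and viewed, at most 10 in all, crops included, and the job is handed in when it is done.

Besides the shell and the picture viewer there is one more tool, called after ">>>" as name(argument=value, ...) on one line, values as JSON. jog_arm: Moves the arm, as the interface text tells. Its arguments: {"type":"object","properties":{"moves":{"type":"array"},"newtons":{"type":"number"}},"required":["moves"]}

```bash
mkdir -p pics; python3 - <<'E'
from bench import ctrl
import cv2,pickle
d={}
for n in("scene","top"):
    d[n]=ctrl.get_image(n); cv2.imwrite(f"pics/{n}0.png",cv2.resize(d[n]["pixels"][:,:,::-1],(768,576)))
    print({k:v for k,v in d[n].items() if k!="pixels"})
pickle.dump(d,open("d0.pkl","wb"))
print(ctrl.get_state(),ctrl.grasp_offset)
E
```

```text
{'fx': 466.845832447126, 'fy': 466.845832447126, 'cx': 260.52340597529036, 'cy': 186.61758755020458, 'dist': array([-0.17574644,  0.        ,  0.        ,  0.        ,  0.        ]), 'xyz': array([ 0.20903573, -0.67388528,  0.81871359]), 'rotation': array([ 0.85747969, -0.20166867, -0.37487844])}
{'fx': 385.39476564432323, 'fy': 385.39476564432323, 'cx': 251.85625309899237, 'cy': 187.97425601319043, 'dist': array([-0.08932158,  0.        ,  0.        ,  0.        ,  0.        ]), 'xyz': array([0.37803907, 0.05577556, 1.05158547]), 'rotation': array([ 0.15997599, -0.13568444, -1.55208668])}
{'time': 0.1, 'joint_positions': array([ 1.30810163,  0.32173825, -0.07011225,  1.45155971,  0.02262521,
        1.37078861, -0.05689759]), 'qd': array([-0.00147799, -0.00244227, -0.0003146 , -0.00175161,  0.00158026,
        0.00160245, -0.00186194]), 'joint_torque': array([-3.02455519e-04, -4.92569160e+01, -4.06231899e-01, -3.13397920e+01,
       -6.45888364e-02,  3.95369763e-02,  3.08952770e-05]), 'position': array([ 0.1774539 , -0.62479352,  0.22157464]), 'tool_rot': array([-3.10988479e+00, -4.33266563e-01,  5.38658233e-04]), 'ft_force': array([-0.1105648 , -0.10603653, -0.18010186]), 'torque': array([-0.0267659 , -0.06048349,  0.00678939]), 'grip_force': 0.0, 'grip_width': 0.9959995838513039} 0.0187
```

View pics/scene0.png

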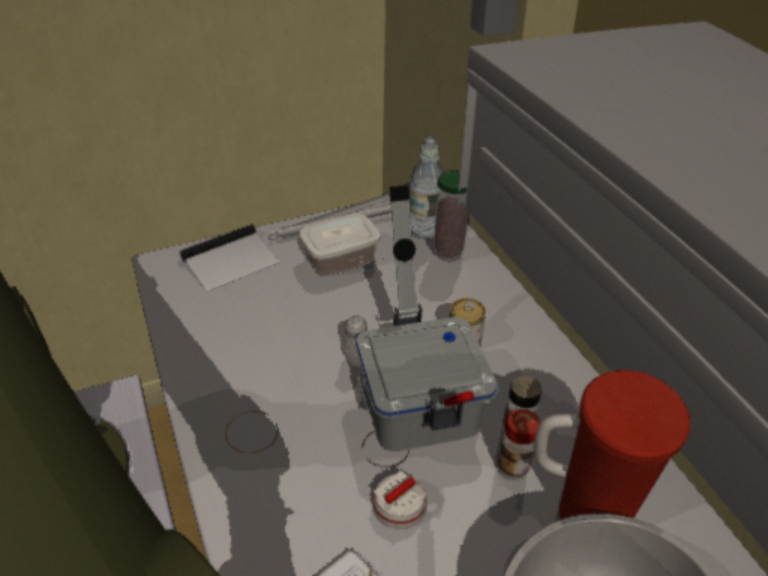

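View pics/top0.png

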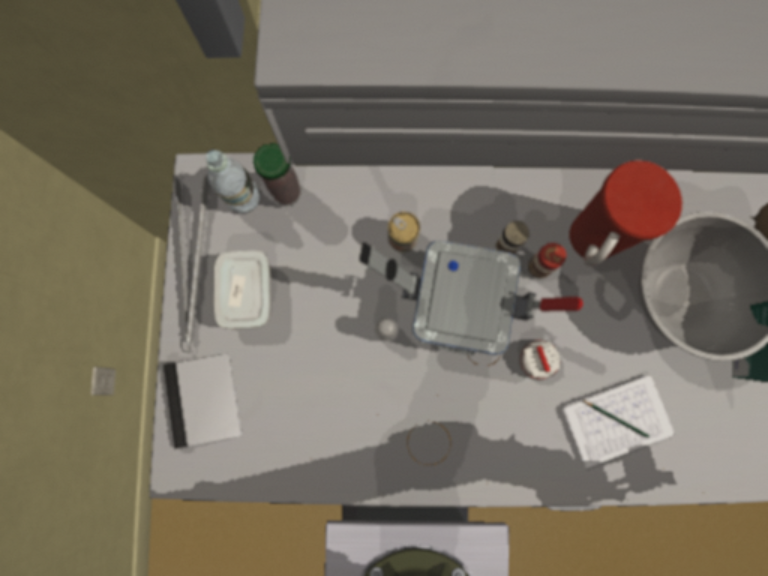

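The scene view shows the strap leaning back: shoe at (400,192), foot at (404,250), hinge at (407,316). The red lever end is at (473,397). In the top view the shoe is at (366,253), the foot at (392,269), the hinge at (413,287), the lever from (540,304) to (582,303), and the pan rim spans about (415..521, 240..355).

```bash
cat >h.py <<'E'
import cv2,numpy as np
from scipy.spatial.transform import Rotation as R
def ray(im,uv):
    K=np.array([[im["fx"],0,im["cx"]],[0,im["fy"],im["cy"]],[0,0,1]])
    p=cv2.undistortPoints(np.array([[uv]],float),K,np.array(im["dist"]))[0,0]
    d=R.from_rotvec(im["rotation"]).apply([p[0],-p[1],-1]); return np.array(im["xyz"]),d/np.linalg.norm(d)
def plane(im,uv,z):
    o,d=ray(im,uv); return o+d*(z-o[2])/d[2]
def tri(a,ua,b,ub):
    o,d=ray(a,ua);p,e=ray(b,ub)
    s=np.linalg.lstsq(np.c_[d,-e],p-o,rcond=None)[0]
    x,y=o+s[0]*d,p+s[1]*e; return (x+y)/2,np.linalg.norm(x-y)
def cent(mask,roi):  # roi x0,y0,x1,y1 in native px
    x0,y0,x1,y1=roi; m=np.zeros_like(mask);m[y0:y1,x0:x1]=mask[y0:y1,x0:x1]
    ys,xs=np.nonzero(m); c=np.array([xs.mean(),ys.mean()]); q=np.c_[xs,ys]-c
    v=np.linalg.svd(q,full_matrices=False)[2][0]; t=q@v
    return c,c+v*t.min(),c+v*t.max(),len(xs)
def red(i): p=i["pixels"].astype(int); return (p[...,0]>90)&(p[...,1]<60)&(p[...,2]<60)
def dark(i): return i["pixels"].max(2)<50
E
python3 - <<'E'
from h import *
import pickle
np.set_printoptions(precision=4,suppress=True)
d=pickle.load(open("d0.pkl","rb"));s,t=d["scene"],d["top"]
r=lambda a:np.array(a)/1.5
rois={"shoe":(dark,(258,120,276,138),(236,160,250,178)),"foot":(dark,(258,157,280,176),(252,172,268,188)),"lever":(red,(285,255,325,275),(355,190,395,212))}
for k,(f,a,b) in rois.items():
    A=cent(f(s),a);B=cent(f(t),b);print(k,A,B)
    print("  tri",tri(s,A[0],t,B[0]))
print("hinge",tri(s,r((407,314)),t,r((413,287))))
print("leverend",tri(s,r((474,396)),t,r((582,303))))
for n,uv in dict(c1=(432,240),c2=(522,250),c3=(506,355),c4=(414,344)).items(): print(n,plane(t,r(uv),.1))
for n,uv,z in [("red jar",(551,257),.106),("dark",(515,235),.096),("salt",(388,328),.09),("timer",(541,359),.046),("tin",(404,228),.072),("tub",(242,290),.06),("bottle",(215,160),.2),("green",(272,160),.15),("tomug",(640,200),.2)]: print(n,plane(t,r(uv),z))
E
```

```text
shoe (array([266.0735, 128.0368]), array([273.1239, 126.1078]), array([259.1596, 129.9284]), 136) (array([243.0833, 168.5417]), array([243.6593, 162.9648]), array([242.5141, 174.0531]), 48)
  tri (array([0.5671, 0.0873, 0.2792]), np.float64(0.0022594166150601753))
foot (array([269.1098, 166.2659]), array([273.7064, 160.5701]), array([264.5922, 171.8639]), 173) (array([260.3729, 179.5085]), array([261.0569, 173.8853]), array([259.6946, 185.0845]), 59)
  tri (array([0.5605, 0.051 , 0.2043]), np.float64(0.0024078943853669287))
lever (array([310.3269, 263.5192]), array([305.6978, 264.386 ]), array([315.1165, 262.6224]), 52) (array([378.5366, 202.4634]), array([387.0326, 202.6717]), array([360.9502, 202.0322]), 41)
  tri (array([ 0.5157, -0.2186,  0.1923]), np.float64(0.007594012699265689))
hinge (array([0.5513, 0.0129, 0.1129]), np.float64(0.003998458429275675))
leverend (array([ 0.5152, -0.2352,  0.2087]), np.float64(0.009261968977188091))
c1 [ 0.6333 -0.0191  0.1   ]
c2 [ 0.6178 -0.1721  0.1   ]
c3 [ 0.4402 -0.1403  0.1   ]
c4 [0.4566 0.0109 0.1   ]
red jar [ 0.6049 -0.2196  0.106 ]
dark [ 0.6452 -0.1619  0.096 ]
salt [0.4835 0.0539 0.09  ]
timer [ 0.4373 -0.2124  0.046 ]
tin [0.662  0.0278 0.072 ]
tub [0.5499 0.3109 0.06  ]
bottle [0.7345 0.3318 0.2   ]
green [0.7554 0.251  0.15  ]
tomug [ 0.6761 -0.3382  0.2   ]
```

Triangulation gives a pan centre near (0.540, -0.080) and yaw of about -0.16. The hinge height comes out at 0.121 m (0.118 expected), and foot to shoe measures 83 mm (82 expected). The strap stands at about 2.03 rad, so these agree with the given sizes. Next I'll plan the approach.

```bash
cat >mv.py <<'E'
# python mv.py px,py,z ... : targets in pan frame -> shift (units) and turn from current tool pose
import sys,numpy as np
from scipy.spatial.transform import Rotation as R
from bench import ctrl
np.set_printoptions(precision=3,suppress=True)
C=np.array([.540,-.080,0]);P=R.from_euler("z",-.16); D=P*R.from_euler("x",np.pi)
s=ctrl.get_state();p=np.array(s["position"]);T=R.from_rotvec(s["tool_rot"])
print("t",s["time"],"pan-frame TCP",P.inv().apply(p-C),"F",P.inv().apply(s["ft_force"]),"turn",(T.inv()*D).as_rotvec()/np.radians(60))
for a in sys.argv[1:]:
    w=P.apply(np.array(eval(a)))+C
    print(a,"world",w,"shift",T.inv().apply(w-p)/.3)
E
python3 mv.py 0,.222,.38 0,.222,.255; python3 - <<'E'
import numpy as np
from scipy.spatial.transform import Rotation as R
p=np.array([.1775,-.6248,.2216]);T=R.from_rotvec([-3.1099,-.4333,.0005])
for w in [(.25,-.55,.38),(.38,-.42,.38),(.45,-.35,.38)]: print(w,T.inv().apply(np.array(w)-p)/.3)
E
```

```text
t 0.1 pan-frame TCP [-0.271 -0.596  0.222] F [-0.092 -0.122 -0.18 ] turn [-0.002  0.     0.417]
0,.222,.38 world [0.575 0.139 0.38 ] shift [ 1.972 -2.088 -0.525]
0,.222,.255 world [0.575 0.139 0.255] shift [ 1.972 -2.087 -0.108]
(0.25, -0.55, 0.38) [ 0.30057217 -0.17466408 -0.52773357]
(0.38, -0.42, 0.38) [ 0.83585415 -0.4730406  -0.52727906]
(0.45, -0.35, 0.38) [ 1.12408291 -0.63370488 -0.52703432]
```

>>> jog_arm(moves=[0.05,-0.03,-0.3,0,0,0.05,-1,0.2,-0.1,-0.5,0,0,0.15,-1,0.35,-0.2,-0.53,0,0,0.25,-1,0.5,-0.3,-0.53,0,0,0.35,-1,0.65,-0.4,-0.53,0,0,0.417,-1,0.8,-0.5,-0.53,0,0,0.417,-1,0.84,-0.6,-0.53,0,0,0.417,-1,0.84,-0.65,-0.53,0,0,0.417,-1])

```text
time: 1.1
position: [0.3676, -0.3668, 0.3814]
tool_rot: [-3.132, 0.245, 0.0]
ft_force: [-0.8, 0.3, 0.3]
grip_width: 0.172
grip_force: 0.0
```

```bash
python3 mv.py 0,-.1,.38 0,.222,.38 0,.222,.255
```

```text
t 1.1 pan-frame TCP [-0.125 -0.311  0.381] F [-0.888  0.172  0.278] turn [-0.     0.     0.004]
0,-.1,.38 world [ 0.524 -0.179  0.38 ] shift [ 0.418 -0.7    0.005]
0,.222,.38 world [0.575 0.139 0.38 ] shift [ 0.422 -1.774  0.005]
0,.222,.255 world [0.575 0.139 0.255] shift [ 0.422 -1.774  0.421]
```

>>> jog_arm(moves=[0.1,-0.12,0,0,0,0,-1,0.2,-0.28,0,0,0,0,-1,0.3,-0.45,0,0,0,0,-1,0.4,-0.6,0,0,0,0,-1,0.42,-0.75,0,0,0,0,-1,0.42,-0.9,0,0,0,0,-1,0.42,-1.0,0,0,0,0,-1,0.42,-1.0,0,0,0,0,-1])

```text
time: 2.1
position: [0.5389, -0.0914, 0.3815]
tool_rot: [-3.132, 0.246, 0.0]
ft_force: [0.3, -0.4, 0.4]
grip_width: 0.006
grip_force: 0.0
```

>>> jog_arm(moves=[0,-0.15,0,0,0,0,-1,0,-0.3,0,0,0,0,-1,0,-0.45,0,0,0,0,-1,0,-0.6,0,0,0,0,-1,0,-0.7,0,0,0,0,-1,0,-0.77,0,0,0,0,-1,0,-0.77,0,0,0,0,-1,0,-0.77,0,0,0,0,-1])

```text
time: 3.1
position: [0.5763, 0.1324, 0.3812]
tool_rot: [3.129, -0.257, -0.0]
ft_force: [0.0, -1.1, 0.3]
grip_width: 0.004
grip_force: 0.0
```

```bash
python3 mv.py 0,.222,.26; python3 - <<'E'
from bench import ctrl
import cv2,numpy as np
i=[ctrl.get_image(n)["pixels"][:,:,::-1] for n in("scene","top")]
cv2.imwrite("pics/a.png",np.hstack([cv2.resize(i[0][80:320,180:380],(400,480)),cv2.resize(i[1][80:320,180:380],(400,480))]))
E
```

```text
t 3.1 pan-frame TCP [0.002 0.215 0.381] F [ 0.207 -1.066  0.278] turn [ 0.002  0.    -0.003]
0,.222,.26 world [0.575 0.139 0.26 ] shift [-0.007 -0.022  0.404]
```

View pics/a.png

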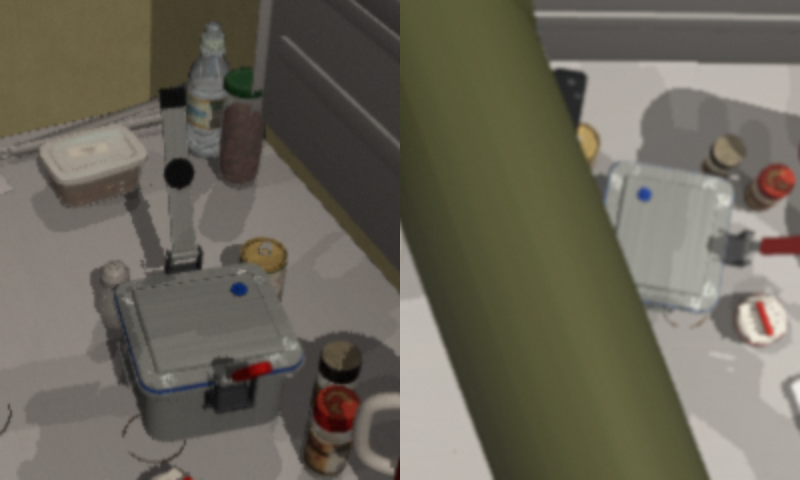

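The scene view shows the strap untouched, with its shoe at (174,97) in the crop. The top view is mostly covered by the arm, and the lever is still open. Next I lower the finger behind the strap end.

>>> jog_arm(moves=[0,-0.03,0.1,0,0,0,-1,0,-0.03,0.2,0,0,0,-1,0,-0.03,0.3,0,0,0,-1,0,-0.03,0.35,0,0,0,-1,0,-0.03,0.4,0,0,0,-1,0,-0.03,0.4,0,0,0,-1,0,-0.03,0.4,0,0,0,-1,0,-0.03,0.4,0,0,0,-1])

```text
time: 4.2
position: [0.5776, 0.1445, 0.2625]
tool_rot: [-3.131, 0.251, -0.003]
ft_force: [-0.8, -1.5, -0.1]
grip_width: 0.005
grip_force: 0.0
```

```bash
python3 mv.py 0,.222,.26; python3 - <<'E'
from bench import ctrl
import cv2,numpy as np
i=ctrl.get_image("scene")["pixels"][:,:,::-1]
cv2.imwrite("pics/b.png",cv2.resize(i[40:300,150:380],None,fx=2.2,fy=2.2))
E
```

```text
t 4.2 pan-frame TCP [0.001 0.228 0.263] F [-0.59  -1.661 -0.065] turn [-0.    -0.001  0.   ]
0,.222,.26 world [0.575 0.139 0.26 ] shift [-0.004  0.019  0.008]
```

View pics/b.png

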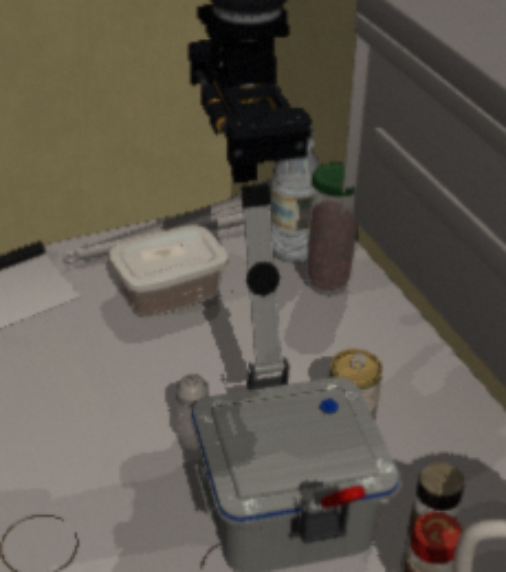

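The scene crop shows the finger tips at (243,170), just above and behind the shoe at (257,195). I'll check the sideways offset numerically.

```bash
python3 - <<'E'
from h import *
from bench import ctrl
i=ctrl.get_image("scene");P=R.from_euler("z",-.16);C=np.array([.540,-.080,0])
def proj(w):
    Rc=R.from_rotvec(i["rotation"]);q=Rc.inv().apply(w-np.array(i["xyz"]));q=q*[1,-1,-1]
    K=np.array([[i["fx"],0,i["cx"]],[0,i["fy"],i["cy"]],[0,0,1]])
    u=cv2.projectPoints(q[None],np.zeros(3),np.zeros(3),K,np.array(i["dist"]))[0][0,0];return (u-[150,40])*2.2
s=ctrl.get_state()
print("tcp",proj(s["position"]))
for n,v in dict(end=(0,.177,.285),end_p=(.012,.177,.285),hinge=(0,.094,.118),foot=(0,.135,.2),pivot=(0,-.1,.13),levend=(0,-.162,.209),bottle=(0,.228,.263)).items(): print(n,proj(P.apply(v)+C))
A=cent(dark(i),(258,120,276,138));print((A[0]-[150,40])*2.2)
E
```

```text
tcp [240.11329955 177.7553843 ]
end [252.31765349 184.799892  ]
end_p [264.23685675 183.40318142]
hinge [268.50942191 368.39000539]
foot [260.68956832 279.96964796]
pivot [328.50476345 504.6328467 ]
levend [361.12178113 498.5168707 ]
bottle [238.91155065 176.98666908]
[253.95061728 191.34567901]
```

The projection matches the strap to about 3 mm, so I shift x by +3 mm. Then push the strap upright.

>>> jog_arm(moves=[0.01,0.06,0,0,0,0,-1,0.01,0.12,0,0,0,0,-1,0.01,0.17,0,0,0,0,-1,0.01,0.22,0,0,0,0,-1,0.01,0.27,0,0,0,0,-1,0.01,0.32,0,0,0,0,-1,0.01,0.37,0,0,0,0,-1,0.01,0.4,0,0,0,0,-1])

```text
time: 5.3
position: [0.5605, 0.0237, 0.2612]
tool_rot: [3.131, -0.253, -0.001]
ft_force: [0.5, 0.5, 0.3]
grip_width: 0.001
grip_force: 0.4
```

```bash
python3 mv.py 0.002,.075,.252 0.002,.039,.239  .002,.005,.215 .002,-.012,.188 .002,-.029,.142 .002,-.031,.118; python3 - <<'E'
from bench import ctrl
import cv2,numpy as np
i=ctrl.get_image("scene")["pixels"][:,:,::-1]
cv2.imwrite("pics/c.png",cv2.resize(i[40:300,150:380],None,fx=2.2,fy=2.2))
E
```

```text
t 5.3 pan-frame TCP [0.004 0.106 0.261] F [0.394 0.604 0.254] turn [ 0.001  0.001 -0.001]
0.002,.075,.252 world [ 0.554 -0.006  0.252] shift [-0.006  0.102  0.031]
0.002,.039,.239 world [ 0.548 -0.042  0.239] shift [-0.005  0.222  0.074]
.002,.005,.215 world [ 0.543 -0.075  0.215] shift [-0.005  0.336  0.154]
.002,-.012,.188 world [ 0.54  -0.092  0.188] shift [-0.005  0.392  0.244]
.002,-.029,.142 world [ 0.537 -0.109  0.142] shift [-0.005  0.449  0.398]
.002,-.031,.118 world [ 0.537 -0.111  0.118] shift [-0.005  0.455  0.478]
```

View pics/c.png

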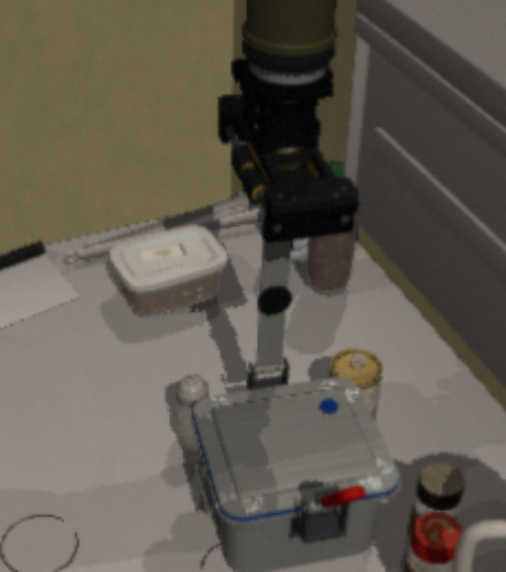

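The strap is nearly upright, with the foot at (274,299) in the crop and the finger behind the shoe. The pan has not moved. Continue over and down.

>>> jog_arm(moves=[0,0.05,0.015,0,0,0,-1,0,0.1,0.03,0,0,0,-1,0,0.16,0.05,0,0,0,-1,0,0.22,0.074,0,0,0,-1,0,0.28,0.11,0,0,0,-1,0,0.335,0.154,0,0,0,-1,0,0.365,0.2,0,0,0,-1,0,0.39,0.24,0,0,0,-1])

```text
time: 6.35
position: [0.542, -0.0908, 0.1883]
tool_rot: [3.132, -0.251, -0.001]
ft_force: [0.7, 0.9, 0.2]
grip_width: 0.004
grip_force: 0.2
```

```bash
python3 mv.py .002,-.029,.142 .002,-.031,.12; python3 - <<'E'
from bench import ctrl
import cv2,numpy as np
i=ctrl.get_image("scene")["pixels"][:,:,::-1]
cv2.imwrite("pics/d.png",cv2.resize(i[40:300,150:380],None,fx=2.2,fy=2.2))
E
```

```text
t 6.35 pan-frame TCP [ 0.004 -0.01   0.188] F [0.523 0.957 0.232] turn [ 0.     0.001 -0.   ]
.002,-.029,.142 world [ 0.537 -0.109  0.142] shift [-0.005  0.062  0.154]
.002,-.031,.12 world [ 0.537 -0.111  0.12 ] shift [-0.005  0.069  0.228]
```

View pics/d.png

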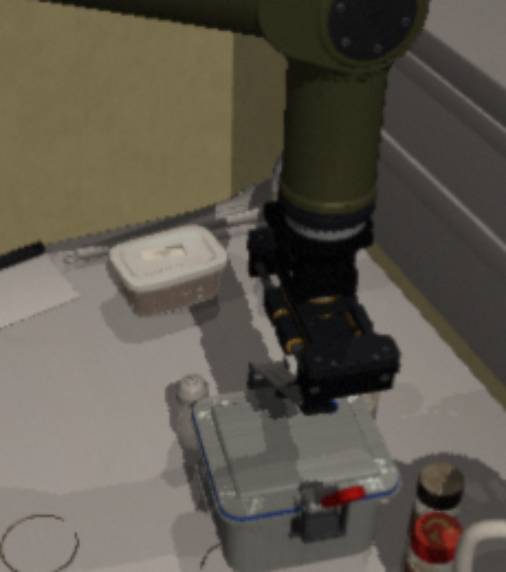

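The strap is leaning forward under the finger, seen at (275,380), and the lever is still open. Press down gently.

>>> jog_arm(moves=[0,0.03,0.05,0,0,0,-1,0,0.05,0.1,0,0,0,-1,0,0.06,0.14,0,0,0,-1,0,0.06,0.17,0,0,0,-1,0,0.06,0.19,0,0,0,-1,0,0.06,0.205,0,0,0,-1,0,0.06,0.215,0,0,0,-1,0,0.06,0.22,0,0,0,-1])

```text
time: 7.4
position: [0.5396, -0.1079, 0.1236]
tool_rot: [3.131, -0.251, 0.0]
ft_force: [-0.1, -0.5, 0.1]
grip_width: 0.002
grip_force: 0.0
```

>>> jog_arm(moves=[0,0,0.003,0,0,0,-1,0,0,0.006,0,0,0,-1,0,0,0.009,0,0,0,-1,0,0,0.012,0,0,0,-1,0,0,0.012,0,0,0,-1,0,0,0.012,0,0,0,-1,0,0,0.012,0,0,0,-1,0,0,0.012,0,0,0,-1])

```text
time: 8.4
position: [0.5396, -0.108, 0.1204]
tool_rot: [3.131, -0.251, 0.0]
ft_force: [-2.3, 0.3, 5.2]
grip_width: 0.003
grip_force: 2.7
```

The force rose to 5 N at z = 0.120, so the strap is resting on the lid. Now retreat upwards and over to the lever's far side.

```bash
python3 mv.py .003,-.03,.27 .003,-.21,.27 .003,-.21,.187
```

```text
t 8.4 pan-frame TCP [ 0.004 -0.028  0.12 ] F [-2.359 -0.125  5.181] turn [ 0. -0.  0.]
.003,-.03,.27 world [ 0.538 -0.11   0.27 ] shift [-0.003  0.008 -0.499]
.003,-.21,.27 world [ 0.51  -0.288  0.27 ] shift [-0.003  0.608 -0.498]
.003,-.21,.187 world [ 0.51  -0.288  0.187] shift [-0.003  0.608 -0.222]
```

>>> jog_arm(moves=[0,0,-0.1,0,0,0,-1,0,0,-0.25,0,0,0,-1,0,0,-0.4,0,0,0,-1,0,0,-0.5,0,0,0,-1,0,0.15,-0.5,0,0,0,-1,0,0.3,-0.5,0,0,0,-1,0,0.45,-0.5,0,0,0,-1,0,0.6,-0.5,0,0,0,-1])

```text
time: 9.4
position: [0.5105, -0.2871, 0.2694]
tool_rot: [3.131, -0.251, 0.0]
ft_force: [0.3, -0.4, 0.2]
grip_width: 0.001
grip_force: 0.0
```

```bash
python3 mv.py .003,-.21,.27 .003,-.21,.187; python3 - <<'E'
from bench import ctrl
import cv2,numpy as np
i=[ctrl.get_image(n)["pixels"][:,:,::-1] for n in("scene","top")]
cv2.imwrite("pics/e.png",np.hstack([cv2.resize(i[0][110:350,200:400],(400,480)),cv2.resize(i[1][80:320,220:420],(400,480))]))
E
```

```text
t 9.4 pan-frame TCP [ 0.004 -0.209  0.269] F [ 0.328 -0.325  0.155] turn [ 0. -0.  0.]
.003,-.21,.27 world [ 0.51  -0.288  0.27 ] shift [-0.003  0.003 -0.002]
.003,-.21,.187 world [ 0.51  -0.288  0.187] shift [-0.003  0.003  0.275]
```

View pics/e.png

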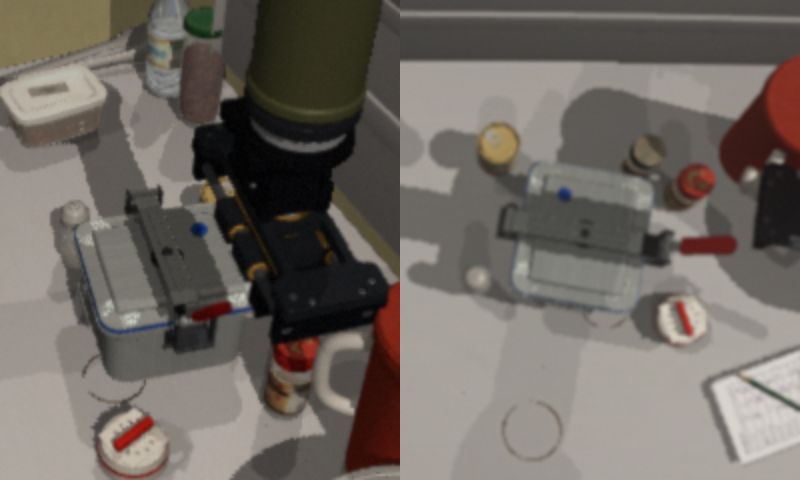

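The strap now lies flat across the lid, from (510,220) to (655,245) in the top crop. The lever is still open, from (682,245) to (737,244), and everything else is in place. Lower the finger and push the lever.

>>> jog_arm(moves=[0,0,0.08,0,0,0,-1,0,0,0.16,0,0,0,-1,0,0,0.22,0,0,0,-1,0,0,0.265,0,0,0,-1,0,-0.05,0.265,0,0,0,-1,0,-0.1,0.265,0,0,0,-1,0,-0.14,0.265,0,0,0,-1,0,-0.18,0.265,0,0,0,-1])

```text
time: 10.5
position: [0.52, -0.2372, 0.1942]
tool_rot: [3.121, -0.253, 0.007]
ft_force: [-5.5, -13.8, 20.1]
grip_width: 0.005
grip_force: 12.4
```

>>> jog_arm(moves=[0,-0.04,0,0,0,0,-1,0,-0.08,0,0,0,0,-1,0,-0.12,0,0,0,0,-1,0,-0.16,0,0,0,0,-1,0,-0.2,0,0,0,0,-1,0,-0.24,0,0,0,0,-1,0,-0.24,0,0,0,0,-1,0,-0.24,0,0,0,0,-1])

```text
time: 11.5
position: [0.5308, -0.1608, 0.1903]
tool_rot: [-3.131, 0.25, 0.001]
ft_force: [0.2, -0.3, 0.3]
grip_width: 0.006
grip_force: 0.0
```

```bash
python3 mv.py .003,-.055,.168 .003,-.046,.148 .003,-.04,.135; python3 - <<'E'
from bench import ctrl
import cv2,numpy as np
i=[ctrl.get_image(n)["pixels"][:,:,::-1] for n in("scene","top")]
cv2.imwrite("pics/f.png",np.hstack([cv2.resize(i[0][110:350,200:400],(400,480)),cv2.resize(i[1][80:320,220:420],(400,480))]))
E
```

```text
t 11.5 pan-frame TCP [ 0.004 -0.081  0.19 ] F [ 0.241 -0.217  0.265] turn [-0.001  0.     0.   ]
.003,-.055,.168 world [ 0.534 -0.135  0.168] shift [-0.003 -0.087  0.074]
.003,-.046,.148 world [ 0.536 -0.126  0.148] shift [-0.003 -0.117  0.141]
.003,-.04,.135 world [ 0.537 -0.12   0.135] shift [-0.003 -0.137  0.184]
```

View pics/f.png

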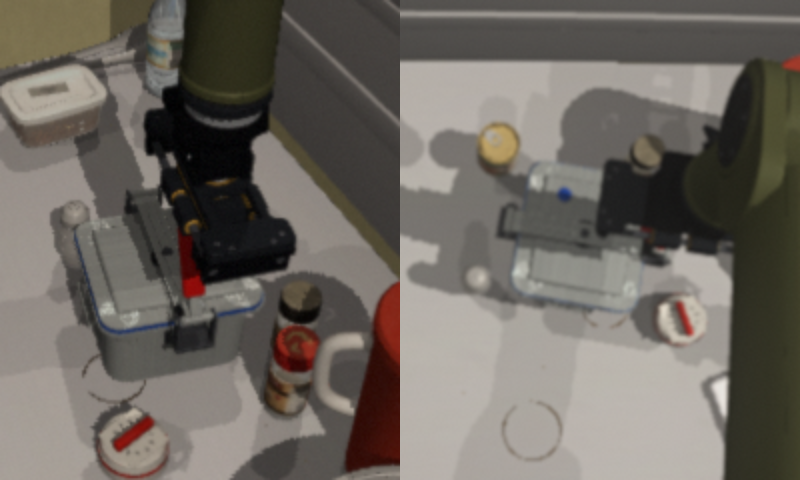

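The lever has swung to roughly upright, with red from (180,240) to (205,295) in the scene crop. The force briefly reached 20 N on contact. I'll check by projection where the handle and finger stand.

```bash
cat >pj.py <<'E'
from h import *
P=R.from_euler("z",-.16);C=np.array([.540,-.080,0])
def proj(i,v):
    w=P.apply(v)+C
    q=R.from_rotvec(i["rotation"]).inv().apply(w-np.array(i["xyz"]))*[1,-1,-1]
    K=np.array([[i["fx"],0,i["cx"]],[0,i["fy"],i["cy"]],[0,0,1]])
    return cv2.projectPoints(q[None],np.zeros(3),np.zeros(3),K,np.array(i["dist"]))[0][0,0]
E
python3 - <<'E'
from pj import *
from bench import ctrl
np.set_printoptions(precision=0,suppress=True)
i=ctrl.get_image("scene")
c=lambda v:(proj(i,np.array(v))-[200,110])*2
for q in(.3,.66,.9,1.1,1.3,1.6,2.2):
    a=q-.66; f=lambda r:c((0,-.1+r*np.sin(a),.13+r*np.cos(a)))
    print(q,f(.022),f(.06),f(.1))
for n,v in dict(tcp=(.004,-.081,.19),bl=(-.006,-.096,.19),br=(.014,-.096,.19),top=(.004,-.081,.25)).items(): print(n,c(v))
m=red(i);m[:190]=0;A=cent(m,(280,200,310,262));print([(a-[200,110])*2 for a in A[:3]],A[3])
E
```

```text
0.3 [203. 311.] [211. 296.] [220. 279.]
0.66 [201. 304.] [204. 276.] [208. 246.]
0.9 [199. 300.] [199. 266.] [199. 230.]
1.1 [197. 298.] [195. 261.] [192. 221.]
1.3 [196. 297.] [191. 258.] [186. 216.]
1.6 [194. 296.] [186. 258.] [178. 218.]
2.2 [192. 301.] [180. 273.] [169. 244.]
tcp [202. 261.]
bl [196. 274.]
br [217. 271.]
top [207. 214.]
[array([192., 287.]), array([182., 286.]), array([204., 288.])] 89
```

The visible red fits a lever angle of about 1.25–1.3 rad, with the finger correctly on its -y side. Continue over and down.

>>> jog_arm(moves=[0,-0.04,0.02,0,0,0,-1,0,-0.08,0.05,0,0,0,-1,0,-0.1,0.08,0,0,0,-1,0,-0.12,0.11,0,0,0,-1,0,-0.14,0.13,0,0,0,-1,0,-0.16,0.145,0,0,0,-1,0,-0.17,0.155,0,0,0,-1,0,-0.17,0.16,0,0,0,-1])

```text
time: 12.65
position: [0.5391, -0.1106, 0.1426]
tool_rot: [-3.131, 0.251, -0.0]
ft_force: [-1.7, -2.7, 4.4]
grip_width: 0.008
grip_force: 2.5
```

>>> jog_arm(moves=[0,0,0.005,0,0,0,-1,0,0,0.01,0,0,0,-1,0,0,0.015,0,0,0,-1,0,0,0.02,0,0,0,-1,0,0,0.02,0,0,0,-1,0,0,0.02,0,0,0,-1,0,0,0.02,0,0,0,-1,0,0,0.02,0,0,0,-1])

```text
time: 13.65
position: [0.5392, -0.11, 0.1366]
tool_rot: [-3.131, 0.25, -0.001]
ft_force: [-0.5, 2.1, 5.3]
grip_width: 0.006
grip_force: 2.5
```

>>> jog_arm(moves=[0,0,0.004,0,0,0,-1,0,0,0.008,0,0,0,-1,0,0,0.012,0,0,0,-1,0,0,0.012,0,0,0,-1,0,0,0.012,0,0,0,-1,0,0,0.012,0,0,0,-1,0,0,0.012,0,0,0,-1,0,0,0.012,0,0,0,-1])

```text
time: 14.65
position: [0.5394, -0.1099, 0.1354]
tool_rot: [-3.131, 0.25, -0.001]
ft_force: [-5.1, 3.2, 18.6]
grip_width: 0.005
grip_force: 9.2
```

The handle has hit a firm stop at z = 0.135, which is the height of the level handle's top, with 18.6 N. Retreat and check.

>>> jog_arm(moves=[0,0,-0.05,0,0,0,-1,0,0,-0.2,0,0,0,-1,0,0,-0.35,0,0,0,-1,0,0,-0.5,0,0,0,-1,0,0.1,-0.6,0,0,0,-1,0,0.25,-0.6,0,0,0,-1,0,0.4,-0.6,0,0,0,-1,0,0.5,-0.6,0,0,0,-1])

```text
time: 15.65
position: [0.5138, -0.2619, 0.3119]
tool_rot: [3.131, -0.255, -0.003]
ft_force: [-0.4, 0.5, -0.3]
grip_width: 0.004
grip_force: 0.0
```

```bash
python3 - <<'E'
from pj import *
from bench import ctrl
import pickle
np.set_printoptions(precision=1,suppress=True)
i=[ctrl.get_image(n) for n in("scene","top")]
cv2.imwrite("pics/g.png",np.hstack([cv2.resize(i[0]["pixels"][110:350,200:400,::-1],(400,480)),cv2.resize(i[1]["pixels"][80:320,220:420,::-1],(400,480))]))
for q in(1.9,2.1,2.23):
    a=q-.66; f=lambda r:(proj(i[0],np.array((0,-.1+r*np.sin(a),.13+r*np.cos(a))))-[200,110])*2
    print(q,f(.022),f(.1))
o=pickle.load(open("d0.pkl","rb"))["top"]
def blue(m): p=m["pixels"].astype(int); return (p[...,2]>p[...,0]+50)&(p[...,2]>90)
for m in(o,i[1]): print(cent(blue(m),(290,165,315,190))[0])
E
```

```text
1.9 [192.6 297.9] [172.3 227.3]
2.1 [192.  300.1] [169.8 237.8]
2.23 [191.7 301.9] [168.9 246.1]
[301.7 176.6]
[302.3 175.9]
```

View pics/g.png

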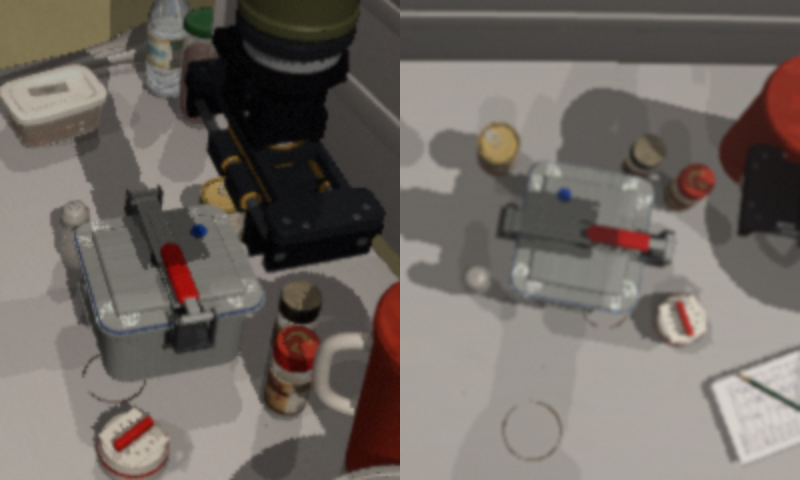

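The lever lies flat on the strap, its end at (171,245) in the scene crop against (169,246) predicted for 2.23 rad. The pan and bystanders are unmoved and the arm is clear, so I'm handing in.

```bash
python3 -c "
from bench import ctrl
print(ctrl.close_job())"
```

```text
the job is handed in; nothing more can be done
None
```

I closed the pan and handed the job in at about 16 s of the 54 s allowed; no verdict was returned. In the last pictures the strap lies across the lid under the fully lowered lever, the pan and bystanders are in place, and the arm is clear. I could not measure the lid's seal depth directly.

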